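# Set the rim gauge to the rider and hold it there

### The arm

A 6-joint arm with a two-finger parallel gripper is mounted at the origin on a cart in front of the work surface, level with it; the furniture and walls round the work are solid. World frame = base frame: x ahead of the robot, y to its left, z up, the work surface at z = 0. Lengths are in m, angles in rad, forces in N, time in s.
With the tool pointing down it reaches from about 0.375 to 0.9 m from the base axis. Payload 3.1 kg.
Tool frame: the origin (TCP) lies at the very end of the fingers, on their centre line; the grasp point (between the pads) lies 19 mm behind it (manip.tcp_to_grasp is the distance from the TCP to the grasp point, in m); z points along the fingers, y is the line along which they close (so a half turn about z gives the same grasp; the last joint's range is limited). The gripper opens to 85 mm and grips with 20 to 120 N. Pads are 22 mm wide; open, the fingers measure 114 mm over their backs; the gripper's body (76 mm by 85 mm) begins 54 mm behind the grasp point. The pads swing forward as they close: fully open they stand 13 mm farther back than shut.
Start: joints at [-0.178, 0.527, 1.433, -0, 1.181, -0.178], TCP at [0.625, 0, 0.208] pointing down, gripper open.
Joint ranges: [-3.08, 3.08], [-0.75, 2.2], [0.22, 2.44], [-1.43, 4.57], [0, 2.65], [-2.85, 2.85]. Speed limits (rad/s): [2.79, 2.79, 3.14, 3.14, 3.14, 3.14].

### API

Orientations are given as a unit quaternion [x, y, z, w].
In Python, from station import manip gives the robot as it stands. The module is installed in compiled form; this text tells all that it offers.
- The arm moves only by the tool step_arm, never from a script. Its argument "commands" is one flat list of numbers, 6 for each row, row after row: the shift along the tool's x, y, z in m, then the turn, a rotation vector about the tool's x, y, z in degrees. A call has exactly 10 rows; each row is the pose to reach, as a shift and turn from the pose commanded when the call began, along the tool's axes at that moment; what a row does not reach only later rows make up. A row lasts 1/10 s, in which the tool goes at most 50 mm and 8.59 degrees, less where a joint would pass 70% of its speed; a pose out of reach is approached as far as the arm can. A call with a gripper value outside its range is refused whole. "jaw" is the opening in per cent of the stroke, from 0 (shut) to 100 (fully open), set as the call begins (left out, the last holds). The fingers move at their own pace and stop on an object; "grip_force" is the grip in N (left out, the last holds). Time passes only in rows, so rows that repeat a pose let the fingers close, or fill a call up. It gives the time, the measured TCP pose, the force, the opening and the grip force at its end, in the units of the state.
- manip.sense(): the state, without advancing time (a new reading comes with each control period).
- manip.snapshot(name): name is "scene" or "side" or "wrist"; returns a dict with "pixels" (400x640x3 uint8, blue, green, red), "fx", "fy", "cx", "cy" (pixels), "R" (3x3) and "t" (3): a world point X has camera coordinates R X + t; the wrist camera has in their place "mount" (4x4, takes a point from camera to tool coordinates, whose origin is the TCP and whose axes are the flange's). Camera axes: x right, y down, z forward; pixel columns grow to the right and rows downward; lengths in m; the calibration is good to about 2 mm. A picture is of the moment at which its call begins: read the wrist's pose just before it. There is no depth.
- manip.sign_off(): hands the job in; it is judged then, once.
The state is a dict: "t": time; "q": joint angles; "qd": joint speeds; "tau": joint torques, N m; "tcp_pos": TCP position; "tool_rot": TCP orientation; "force": force on the tool from outside, world axes, zero at the start; "ft_torque": the same for the moment, N m; "finger_gap": opening from 0.0 (shut) to 1.0 (fully open); "gripper_force": force on a finger pad.
Only numpy, scipy, OpenCV 4.12 (cv2) and the standard library are available. Lean on these libraries where they do the work, as an engineer would, in place of code of your own. Each camera call takes 0.05 s, during which the arm holds its last target. There are 200 camera calls.

### The job

Set the potter's rim gauge for the next batch. First, with its arm still shut, slide the blue carriage along its rail towards the wheel until it clicks into the detent at the end stop, because the scale is true only there. Then pinch the grip head so that the yellow lock button is squeezed in, draw the arm out until the white line on its black index tab stands over the white line of the red rider, and finish holding it exactly there with the button still squeezed (the lock's own notches are too coarse), so that I can tighten the clamp screw; do not let go. Leave the rider where it is clamped, and do not disturb the soft pot on the wheel or the things round the gauge.

Things in the scene. Friction and masses are not known exactly. Their poses are not given: they have to be found in the camera images.
- gauge_board: Rim gauge and banding wheel on a fixed plywood board, 150 (x) x 480 (y) mm, top 18 mm above the table. Origin under the board's centre, on the table; z up; carriage, arm and scale all run along its +y (roughly the robot's left), towards the wheel; its -x side faces the robot. Wheel axis at y = +165 mm, head 140 mm across, top at z = 63 mm. Fixed parts reach up to z = 112 mm.
- carriage_knob (a point): Centre of the black round knob (25 mm diameter, z = 159 to 182 mm, thinner stem below) on top of the blue carriage's sleeve; grip it from above or push it. The sleeve under it is a square tube 28 mm wide, top at z = 144 mm, reaching 72 mm either way from the knob along the board's y. Moves with the carriage.
- carriage (a joint): Blue carriage on its rail, slides along the board's +y towards the wheel: 0 = far end. About 3 N moves it. From about 0.061 a spring ball must be pushed over a pin (about 8 N in all); at 0.066 it is over and drops in, and the carriage then sits at 0.0695 to 0.071 (end stop). About 9 N would pull it out again.
- grip_head (a point): Centre of the grey grip head on the telescoping arm, to be pinched from above across the board's x. Head 26 mm thick (board x), 36 mm long (board y), from z = 116 to 178 mm; this point at z = 160 mm. The yellow button stands out of its robot-facing side: 32 mm over head and button, 27 mm squeezed. 95 mm ahead (board +y) of the knob while the arm is shut.
- lock_button (a joint): Yellow lock button in the grip head's robot-facing (board -x) side, 26 mm (y) x 30 mm (z), at the height of grip_head: 0 = out, arm locked; 0.005 = fully in; beyond 0.0035 the arm is free. About 8 N squeezes it in; let go, it springs out, and as the arm is drawn back its tooth bites in the next of the notches 10 mm apart.
- gauge_arm (a joint): How far the arm is drawn out of its sleeve, along the board's +y: 0 = shut, 0.115 = limit. Locked (1 mm play) unless the button is in. A spring pulls it shut with about 3 N.
- index_tip (a point): Point on the white line of the thin black index tab (8 mm wide) that sticks out from the arm towards the robot, over the middle of the white scale; 28 mm ahead (board +y) of grip_head and 38 mm lower (z = 122 mm). Moves with the arm.
- rider_mark (a point): Middle of the white line on top of the red rider (10 mm wide, z = 117 mm), clamped on the white scale with black ticks 5 mm apart; its y axis is the board's y. More than 14 N would shift the rider. The index tab passes 1.5 mm over it.
- pinch_pot: Soft grey pot, 69 mm across, 49 mm tall, loose on the middle of the wheel head; origin under its centre. Rim at z = 112 mm; the arm's brass pointer, 75 mm ahead of grip_head, passes 4 mm or more over it.
- bisque_cup: Bystander: reddish fired cup, 67 mm across, 69 mm tall; origin under its centre.
- bisque_beaker: Bystander: grey beaker, 65 mm across, 83 mm tall; origin under its centre.
- masking_tape: Bystander: roll of beige tape lying flat, 98 mm across, 25 mm tall; origin under its centre.
- wood_rib: Bystander: flat wooden rib, 62 x 96 x 8 mm; origin under its centre.
- needle_tool: Bystander: needle tool with a wooden handle, 177 mm long, 12 mm thick; origin under its centre.

How it is judged:
By the outcome, as a careful person would: the job done as asked, in the order asked, and still so for the second after the job is handed in, while the arm keeps its last pose, push and grip.
It also fails if it takes over 42 s, if anything falls off the work surface, if the arm or the gripper's body presses on something with over 40 N, if the wrist force passes 120 N, or if a joint passes its speed limit or range.

## Working session

There is one attempt and no reset: what is moved stays moved. The work goes in short steps, Python scripts to look and compute and a tool call to move; the robot and the scene stay as the last step left them, time stands still between calls to the robot, and variables do not carry over. Pictures are saved under pics/ and viewed, at most 10 in all, crops included, and the job is handed in when it is done.

Besides the shell and the picture viewer there is one more tool, called after "Call:" as a command line: name --argument value ..., lists and objects as JSON in quotes. step_arm: Moves the arm, as the interface text tells. Its arguments: {"type":"object","properties":{"commands":{"type":"array","items":{"type":"number"}},"jaw":{"type":"number"},"grip_force":{"type":"number"}},"required":["commands"]}

```bash
mkdir -p pics; cat > h.py <<'E'
import numpy as np, cv2
from station import manip
from scipy.spatial.transform import Rotation as Ro
def snap(n,f):
    s=manip.sense(); d=manip.snapshot(n); cv2.imwrite('pics/'+f,d['pixels'])
    K=np.array([[d['fx'],0,d['cx']],[0,d['fy'],d['cy']],[0,0,1]])
    if n=='wrist':
        T=np.eye(4);T[:3,:3]=Ro.from_quat(s['tool_rot']).as_matrix();T[:3,3]=s['tcp_pos']
        M=np.linalg.inv(T@np.array(d['mount']));R,t=M[:3,:3],M[:3,3]
    else: R,t=np.array(d['R']),np.array(d['t'])
    np.savez('pics/'+f+'.npz',K=K,R=R,t=t); return d['pixels'],K,R,t
def atz(f,u,v,z):
    c=np.load('pics/'+f+'.npz');K,R,t=c['K'],c['R'],c['t']
    o=-R.T@t; r=R.T@np.linalg.solve(K,[u,v,1.]); return o+r*(z-o[2])/r[2]
def proj(f,X):
    c=np.load('pics/'+f+'.npz'); p=c['K']@(c['R']@np.array(X)+c['t']); return p[:2]/p[2]
E
python3 - <<'E'
from h import *
for n in('scene','side','wrist'):
    p,K,R,t=snap(n,n+'0.png'); print(n,K[0,0],(-R.T@t).round(3))
print(manip.sense())
E
```

```text
scene 497.2682020561655 [ 0.009 -1.133  0.729]
side 413.7414102306676 [ 0.466 -0.857  0.697]
wrist 331.94801809267653 [0.624 0.07  0.373]
{'t': 0.15, 'q': array([-1.78472108e-01,  5.28278240e-01,  1.43362511e+00, -1.47675452e-05,
        1.18139568e+00, -1.78470027e-01]), 'qd': array([-0.00091277, -0.00029972, -0.00219389,  0.0014407 ,  0.00162485,
       -0.00039263]), 'tau': array([ 1.17890530e-03, -4.42742836e+01, -1.78276026e+01, -2.15643640e-04,
        5.61750654e-03, -9.84718270e-06]), 'tcp_pos': array([6.24403395e-01, 1.50073269e-04, 2.07037262e-01]), 'tool_rot': array([ 7.07105273e-01,  7.07107774e-01, -4.92221653e-04, -6.96918081e-04]), 'force': array([-0.45424309, -0.59266073, -0.41248356]), 'ft_torque': array([ 0.08452312, -0.03933816, -0.0052869 ]), 'gripper_force': 0.0, 'finger_gap': 0.9999658345703603}
```

View pics/scene0.png

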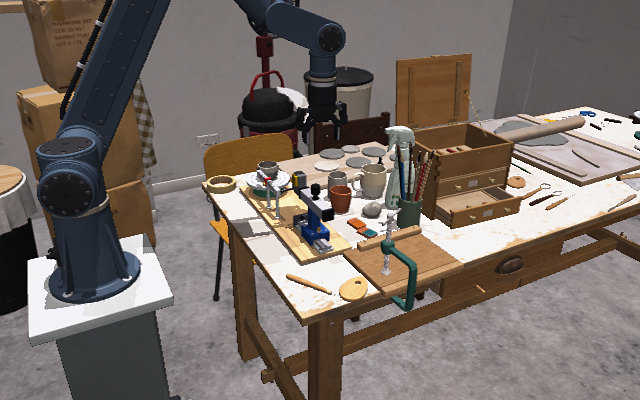

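View pics/wrist0.png

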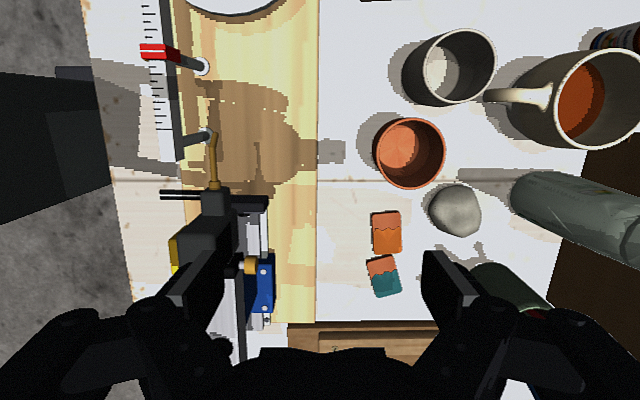

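View pics/side0.png

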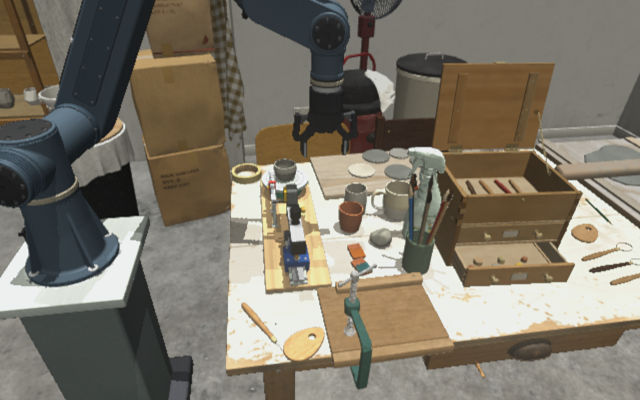

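```bash
python3 - <<'E'
from h import *
f='wrist0.png'
for n,u,v,z in[('edge a',318,2,.018),('edge b',317,318,.018),('scale a',144,3,.115),('scale b',158,128,.115),('rider L',142,52,.117),('riderR',178,52,.117),('tab',162,196,.122),('headtop',216,212,.178)]:
    print(n,atz(f,u,v,z).round(4))
for f,s,kn in(('side0.png',(294,214),0),('scene0.png',(316,189),0)):
    print(f,atz(f,*s,.182))
c=np.load('pics/wrist0.png.npz');print(c['R'])
E
python3 -c "
import cv2
a=cv2.imread('pics/side0.png')[150:300,220:340];b=cv2.imread('pics/scene0.png')[140:270,230:370]
a=cv2.resize(a,(400,500),interpolation=2);b=cv2.resize(b,(400,371),interpolation=2)
import numpy as np
o=np.zeros((500,800,3),np.uint8);o[:,:400]=a;o[:371,400:]=b;cv2.imwrite('pics/c1.png',o)"
```

```text
edge a [0.6195 0.1636 0.018 ]
edge b [ 0.6171 -0.1852  0.018 ]
scale a [0.4998 0.1374 0.115 ]
scale b [0.4981 0.0522 0.115 ]
rider L [0.4948 0.1056 0.117 ]
riderR [0.5205 0.1056 0.117 ]
tab [4.977e-01 2.000e-04 1.220e-01]
headtop [0.558  0.0054 0.178 ]
side0.png [ 0.5362013  -0.14235171  0.182     ]
scene0.png [ 0.53258051 -0.14646029  0.182     ]
[[ 9.99998444e-01  1.17303230e-04 -1.76019774e-03]
 [ 5.89297089e-04 -9.62681956e-01  2.70634634e-01]
 [-1.66276428e-03 -2.70635250e-01 -9.62680527e-01]]
```

View pics/c1.png

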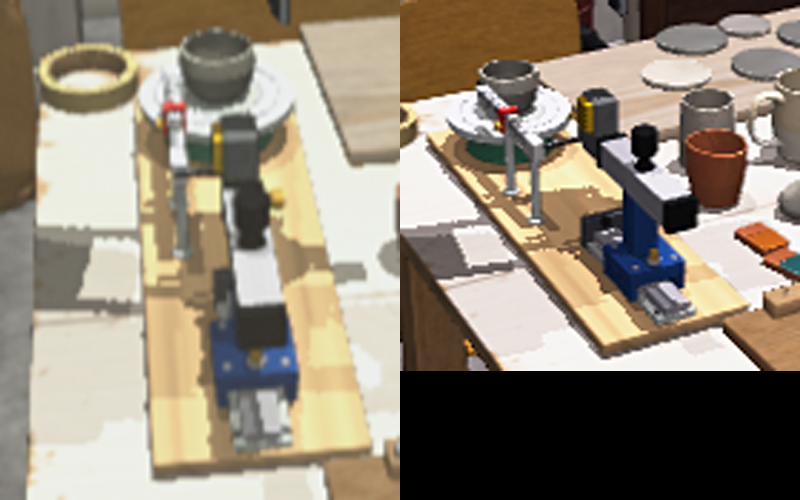

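```bash
python3 - <<'E'
from h import *
g=lambda x,y:(220+x/3.333,150+y/3.333)
h=lambda x,y:(230+(x-400)/2.857,140+y/2.857)
for n,p,z in[('knob top',(252,190),.180),('headtop nl',(221,125),.178),('headtop nr',(256,125),.178),('headtop fr',(255,115),.178)]: print('side',n,atz('side0.png',*g(*p),z).round(4))
for n,p,z in[('knob top',(645,130),.180),('head top nl',(600,95),.178),('head top nr',(618,98),.178)]: print('scene',n,atz('scene0.png',*h(*p),z).round(4))
E
```

```text
side knob top [ 0.5428 -0.1139  0.18  ]
side headtop nl [ 0.5304 -0.0276  0.178 ]
side headtop nr [ 0.555  -0.0308  0.178 ]
side headtop fr [ 0.5558 -0.0172  0.178 ]
scene knob top [ 0.5434 -0.1246  0.18  ]
scene head top nl [ 0.5431 -0.0343  0.178 ]
scene head top nr [ 0.5551 -0.0481  0.178 ]
```

Call:
step_arm --commands '[-0.03,-0.02,0,0,0,0,-0.06,-0.04,0,0,0,0,-0.09,-0.06,0,0,0,0,-0.123,-0.082,0,0,0,0,-0.123,-0.082,0,0,0,0,-0.123,-0.082,0,0,0,0,-0.123,-0.082,0,0,0,0,-0.123,-0.082,0,0,0,0,-0.123,-0.082,0,0,0,0,-0.123,-0.082,0,0,0,0]' --jaw 75

```text
t: 1.15
tcp_pos: [0.5433, -0.1222, 0.2077]
tool_rot: [0.707, 0.708, 0.0, -0.0]
force: [-0.8, 0.0, 0.2]
finger_gap: 0.753
gripper_force: 0.0
```

```bash
python3 - <<'E'
from h import *
p,*_=snap('wrist','w1.png');s=manip.sense();print(s['tcp_pos'],s['force'])
cv2.imwrite('pics/w1b.png',cv2.resize(p[:,150:490],None,fx=1.5,fy=1.5,interpolation=cv2.INTER_CUBIC))
E
```

```text
[ 0.54322854 -0.12235435  0.20773976] [-0.11766021  0.49469272  0.30546862]
```

View pics/w1b.png

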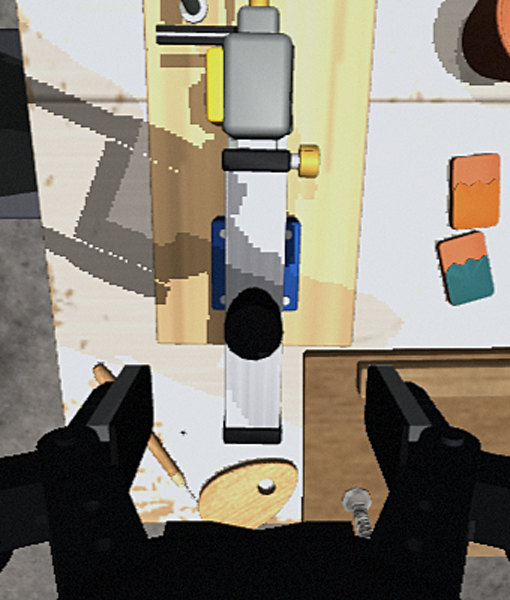

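```bash
python3 - <<'E'
from h import *
g=lambda x,y:(150+x/1.5,y/1.5)
f='w1.png'
for n,p,z in[('knob L',(224,325),.172),('knob R',(283,325),.172),('knob back edge',(254,360),.165),('knob front',(254,288),.18),('head l',(224,85),.178),('head r',(294,85),.178),('head front',(258,33),.178),('head back(bottom)',(258,137),.175),('sleeve bl',(226,428),.144),('sleeve br',(282,428),.144),('tab l',(157,29),.122),('tab',(157,38),.122),('board bl',(158,345),.018),('board br',(353,345),.018),('board r',(369,5),.018)]: print(n,atz(f,*g(*p),z).round(4))
print(proj(f,[.5433,-.1222,.2077])*1.5-[225,0])
E
```

```text
knob L [ 0.5281 -0.1223  0.172 ]
knob R [ 0.5534 -0.1223  0.172 ]
knob back edge [ 0.5409 -0.1415  0.165 ]
knob front [ 0.5411 -0.1038  0.18  ]
head l [ 0.5301 -0.0276  0.178 ]
head r [ 0.5557 -0.0275  0.178 ]
head front [ 0.5425 -0.0104  0.178 ]
head back(bottom) [ 0.5426 -0.0456  0.175 ]
sleeve bl [ 0.5262 -0.1884  0.144 ]
sleeve br [ 0.5552 -0.1884  0.144 ]
tab l [0.4963 0.0033 0.122 ]
tab [ 4.961e-01 -4.000e-04  1.220e-01]
board bl [ 0.4663 -0.1916  0.018 ]
board br [ 0.6154 -0.1914  0.018 ]
board r [0.6133 0.0404 0.018 ]
[259.66693933 357.03828988]
```

Call:
step_arm --commands '[0,-0.001,0.015,0,0,0,0,-0.002,0.03,0,0,0,0,-0.002,0.045,0,0,0,0,-0.002,0.054,0,0,0,0,-0.002,0.054,0,0,0,0,-0.002,0.054,0,0,0,0,-0.002,0.054,0,0,0,0,-0.002,0.054,0,0,0,0,-0.002,0.054,0,0,0,0,-0.002,0.054,0,0,0]' --jaw 60

```text
t: 2.2
tcp_pos: [0.5411, -0.123, 0.1542]
tool_rot: [0.707, 0.707, 0.0, 0.0]
force: [0.0, -0.4, 0.2]
finger_gap: 0.599
gripper_force: 0.0
```

Call:
step_arm --commands '[0,0,0,0,0,0,0,0,0,0,0,0,0,0,0,0,0,0,0,0,0,0,0,0,0,0,0,0,0,0,0,0,0,0,0,0,0,0,0,0,0,0,0,0,0,0,0,0,0,0,0,0,0,0,0,0,0,0,0,0]' --jaw 0 --grip_force 35

```text
t: 3.2
tcp_pos: [0.541, -0.123, 0.1541]
tool_rot: [0.707, 0.707, 0.0, 0.0]
force: [-1.2, 1.0, 5.1]
finger_gap: 0.255
gripper_force: 34.4
```

Call:
step_arm --commands '[0.004,0,0,0,0,0,0.01,0,0,0,0,0,0.016,0,0,0,0,0,0.022,0,0,0,0,0,0.028,0,0,0,0,0,0.034,0,0,0,0,0,0.04,0,0,0,0,0,0.045,0,0,0,0,0,0.05,0,0,0,0,0,0.05,0,0,0,0,0]'

```text
t: 4.2
tcp_pos: [0.5418, -0.0719, 0.1541]
tool_rot: [0.707, 0.707, 0.001, 0.0]
force: [-0.1, -1.0, 5.4]
finger_gap: 0.257
gripper_force: 34.4
```

Call:
step_arm --commands '[0.002,0,0,0,0,0,0.004,0,0,0,0,0,0.006,0,0,0,0,0,0.008,0,0,0,0,0,0.01,0,0,0,0,0,0.012,0,0,0,0,0,0.0135,0,0,0,0,0,0.015,0,0,0,0,0,0.0155,0,0,0,0,0,0.016,0,0,0,0,0]'

```text
t: 5.2
tcp_pos: [0.542, -0.0715, 0.1542]
tool_rot: [0.705, 0.709, -0.009, 0.01]
force: [-6.4, -42.1, -1.6]
finger_gap: 0.253
gripper_force: 34.3
```

Call:
step_arm --commands '[-0.005,0,0,0,0,0,-0.01,0,0,0,0,0,-0.014,0,0,0,0,0,-0.014,0,0,0,0,0,-0.014,0,0,0,0,0,-0.014,0,0,0,0,0,-0.014,0,0,0,0,0,-0.014,0,0,0,0,0,-0.014,0,0,0,0,0,-0.014,0,0,0,0,0]'

```text
t: 6.2
tcp_pos: [0.5418, -0.0718, 0.1541]
tool_rot: [0.707, 0.707, -0.0, 0.001]
force: [-0.3, -6.2, 4.6]
finger_gap: 0.256
gripper_force: 35.2
```

```bash
python3 - <<'E'
from h import *
p,*_=snap('wrist','w2.png');s=manip.sense();print(s['tcp_pos'],s['force'],s['ft_torque'])
q,*_=snap('side','s2.png')
a=cv2.resize(p[:,150:490],None,fx=1.25,fy=1.25);b=cv2.resize(q[140:300,220:340],None,fx=3,fy=3)
o=np.zeros((500,790,3),np.uint8);o[:,:a.shape[1]]=a;o[:480,425:785]=b;cv2.imwrite('pics/w2b.png',o)
E
```

```text
[ 0.54185769 -0.07182365  0.15412929] [ 0.15743559 -5.69663732  4.01038018] [-0.98365837  0.04689803  0.03327895]
```

View pics/w2b.png

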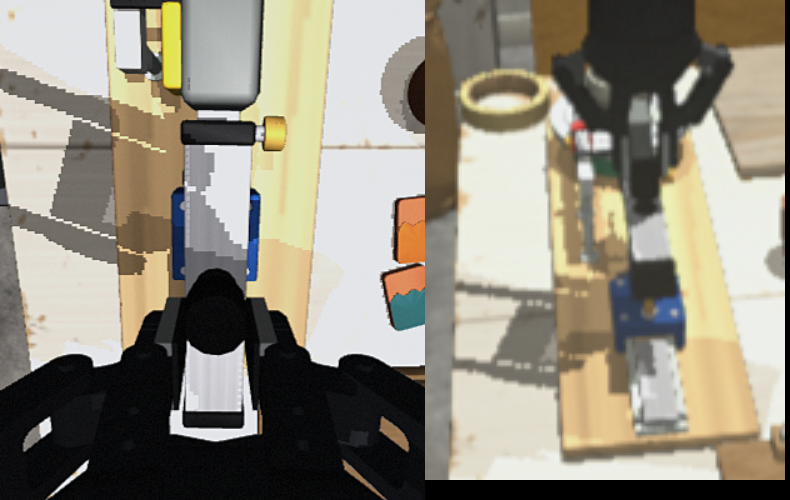

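```bash
python3 - <<'E'
from h import *
g=lambda x,y:(150+x/1.25,y/1.25)
f='w2.png'
for n,p,z in[('head l',(183,60),.178),('head r',(260,60),.178),('head back',(222,110),.175),('sleeve bl',(185,413),.144),('sleeve br',(245,413),.144),('knob back',(217,355),.165),('knob f',(217,269),.18),('ring back',(220,143),.144),('blue f',(180,188),.06),('blue b',(176,279),.06)]: print(n,atz(f,*g(*p),z).round(4))
g=lambda x,y:(150+x/1.5,y/1.5)
for n,p in[('ring back',(255,170)),]:print(atz('w1.png',*g(*p),.144))
for n,p in[('blue f',(212,217)),('blue b',(212,309))]:print(atz('w1.png',*g(*p),.06))
E
```

```text
head l [0.531  0.0192 0.178 ]
head r [0.5554 0.0192 0.178 ]
head back [0.5435 0.0043 0.175 ]
sleeve bl [ 0.5263 -0.1381  0.144 ]
sleeve br [ 0.5562 -0.1381  0.144 ]
knob back [ 0.5421 -0.0933  0.165 ]
knob f [ 0.5419 -0.05    0.18  ]
ring back [ 0.5433 -0.0074  0.144 ]
blue f [ 0.5194 -0.0374  0.06  ]
blue b [ 0.5154 -0.098   0.06  ]
[ 0.54124881 -0.05858429  0.144     ]
[ 0.51374883 -0.08937941  0.06      ]
[ 0.51232096 -0.1497829   0.06      ]
```

Call:
step_arm --commands '[0,0,0,0,0,0,0,0,0,0,0,0,0,0,0,0,0,0,0,0,0,0,0,0,0,0,0,0,0,0,0,0,-0.02,0,0,0,0,0,-0.045,0,0,0,0,0,-0.06,0,0,0,0.02,0,-0.06,0,0,0,0.05,0,-0.06,0,0,0]' --jaw 60

```text
t: 7.3
tcp_pos: [0.5417, -0.0217, 0.2146]
tool_rot: [0.708, 0.706, 0.001, 0.001]
force: [0.5, 0.5, -0.4]
finger_gap: 0.6
gripper_force: 0.0
```

Call:
step_arm --commands '[0.02,0,0,0,0,0,0.04,0.001,0,0,0,0,0.044,0.001,0,0,0,0,0.044,0.001,0,0,0,0,0.044,0.001,0,0,0,0,0.044,0.001,0,0,0,0,0.044,0.001,0,0,0,0,0.044,0.001,0,0,0,0,0.044,0.001,0,0,0,0,0.044,0.001,0,0,0,0]'

```text
t: 8.3
tcp_pos: [0.542, 0.0229, 0.2138]
tool_rot: [0.707, 0.707, -0.0, -0.0]
force: [0.2, -0.2, 0.5]
finger_gap: 0.598
gripper_force: 0.0
```

```bash
python3 - <<'E'
from h import *
p,*_=snap('wrist','w3.png');s=manip.sense();print(s['tcp_pos'],s['force'],s['ft_torque'])
cv2.imwrite('pics/w3b.png',cv2.resize(p[:300,180:440],None,fx=2,fy=2,interpolation=cv2.INTER_CUBIC))
E
```

```text
[0.5419877  0.02291704 0.21381868] [-0.76687127 -0.04594055  0.32034731] [-0.01497174 -0.02630069 -0.01804971]
```

View pics/w3b.png

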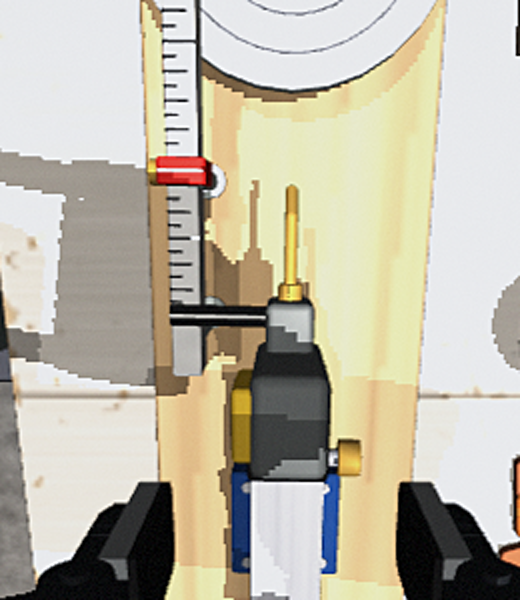

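```bash
python3 - <<'E'
from h import *
g=lambda x,y:(180+x/2,y/2)
f='w3.png'
P=[('head l',(250,415),.178),('head r',(329,415),.178),('head back',(290,480),.173),('headfront',(290,345),.173),('idx',(190,317),.122),('rider',(183,170.5),.117),('riderbot',(183,184),.117),('ridertop',(183,157),.117)]
for n,p,z in P: print(n,atz(f,*g(*p),z).round(4))
p=cv2.imread('pics/w3.png').astype(int)
print('rider col'); print(p[76:96,270:274].mean(1).round().tolist())
print('idx col'); print(p[150:166,274:278].mean(1).round()[:, 0].tolist())
E
```

```text
head l [0.5305 0.0289 0.178 ]
head r [0.5557 0.0289 0.178 ]
head back [0.5434 0.0044 0.173 ]
headfront [0.5433 0.0506 0.173 ]
idx [0.5046 0.0515 0.122 ]
rider [0.5034 0.1061 0.117 ]
riderbot [0.5032 0.1013 0.117 ]
ridertop [0.5036 0.1109 0.117 ]
rider col
[[242.0, 239.0, 233.0], [255.0, 255.0, 238.0], [73.0, 70.0, 170.0], [50.0, 59.0, 230.0], [64.0, 70.0, 232.0], [66.0, 74.0, 230.0], [60.0, 69.0, 229.0], [44.0, 52.0, 229.0], [215.0, 212.0, 231.0], [255.0, 255.0, 232.0], [100.0, 102.0, 230.0], [56.0, 65.0, 231.0], [70.0, 79.0, 236.0], [34.0, 37.0, 190.0], [32.0, 36.0, 197.0], [12.0, 14.0, 148.0], [0.0, 0.0, 8.0], [196.0, 198.0, 192.0], [194.0, 197.0, 198.0], [186.0, 189.0, 191.0]]
idx col
[187.0, 202.0, 82.0, 13.0, 16.0, 16.0, 0.0, 170.0, 170.0, 40.0, 6.0, 8.0, 24.0, 194.0, 185.0, 180.0]
```

Call:
step_arm --commands '[0.003,0.0005,0.015,0,0,0,0.003,0.0005,0.03,0,0,0,0.003,0.0005,0.045,0,0,0,0.003,0.0005,0.06,0,0,0,0.003,0.0005,0.073,0,0,0,0.003,0.0005,0.073,0,0,0,0.003,0.0005,0.073,0,0,0,0.003,0.0005,0.073,0,0,0,0.003,0.0005,0.073,0,0,0,0.003,0.0005,0.073,0,0,0]'

```text
t: 9.35
tcp_pos: [0.5429, 0.026, 0.1415]
tool_rot: [0.707, 0.707, 0.0, 0.001]
force: [-0.3, 0.2, 0.3]
finger_gap: 0.599
gripper_force: 0.0
```

Call:
step_arm --commands '[0,0,0,0,0,0,0,0,0,0,0,0,0,0,0,0,0,0,0,0,0,0,0,0,0,0,0,0,0,0,0,0,0,0,0,0,0,0,0,0,0,0,0,0,0,0,0,0,0,0,0,0,0,0,0,0,0,0,0,0]' --jaw 0 --grip_force 40

```text
t: 10.35
tcp_pos: [0.543, 0.0261, 0.1415]
tool_rot: [0.707, 0.707, 0.001, 0.0]
force: [-0.5, 1.1, 5.2]
finger_gap: 0.298
gripper_force: 44.1
```

Call:
step_arm --commands '[0.002,0,0,0,0,0,0.004,0,0,0,0,0,0.006,0,0,0,0,0,0.008,0,0,0,0,0,0.008,0,0,0,0,0,0.008,0,0,0,0,0,0.008,0,0,0,0,0,0.008,0,0,0,0,0,0.008,0,0,0,0,0,0.008,0,0,0,0,0]'

```text
t: 11.35
tcp_pos: [0.5432, 0.0331, 0.1415]
tool_rot: [0.707, 0.707, -0.0, 0.001]
force: [0.4, -1.5, 5.2]
finger_gap: 0.298
gripper_force: 44.1
```

Call:
step_arm --commands '[0.005,0,0,0,0,0,0.01,0,0,0,0,0,0.015,0,0,0,0,0,0.02,0,0,0,0,0,0.025,0,0,0,0,0,0.03,0,0,0,0,0,0.035,0,0,0,0,0,0.038,0,0,0,0,0,0.038,0,0,0,0,0,0.038,0,0,0,0,0]'

```text
t: 12.35
tcp_pos: [0.5438, 0.0718, 0.1415]
tool_rot: [0.707, 0.707, 0.001, 0.001]
force: [1.1, -2.2, 5.9]
finger_gap: 0.296
gripper_force: 44.4
```

```bash
python3 - <<'E'
from h import *
p,*_=snap('wrist','w4.png');s=manip.sense();print(s['tcp_pos'],s['force'],s['ft_torque'])
cv2.imwrite('pics/w4b.png',cv2.resize(p[60:310,200:400],None,fx=2.4,fy=2.4,interpolation=cv2.INTER_CUBIC))
E
```

```text
[0.54375242 0.07178073 0.14145756] [ 1.21234812 -2.55344786  5.29698785] [-0.35807201  0.09084571 -0.2167546 ]
```

View pics/w4b.png

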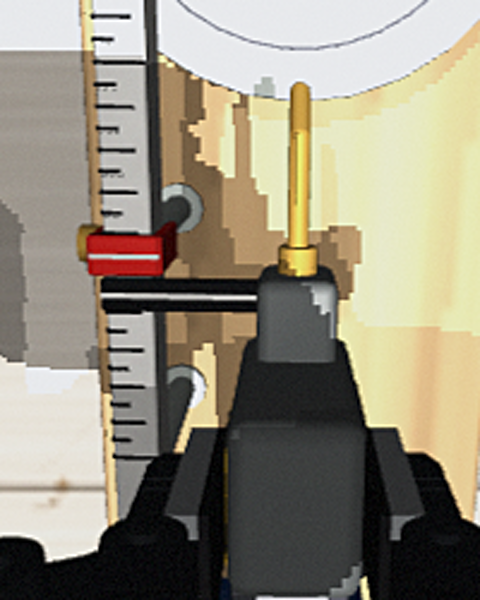

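```bash
cat > m.py <<'E'
from h import *
def meas(f,ri,ii,c0=246,c1=262):
    p=cv2.imread('pics/'+f).astype(float)[:,:,0]
    def cen(r):
        o=[]
        for c in range(c0,c1):
            w=p[r[0]:r[1],c]; w=np.clip(w-np.median(w)-20,0,None); o.append((w*np.arange(*r)).sum()/w.sum())
        return np.mean(o),np.std(o)
    a,b=cen(ri),cen(ii); u=(c0+c1-1)/2
    A,B=atz(f,u,a[0],.117),atz(f,u,b[0],.122); print(a,b,A.round(4),B.round(4),'gap mm',(A-B)[1]*1e3)
E
python3 - <<'E'
from m import *
p=cv2.imread('pics/w4.png')[:,254,0];print(p[155:192].tolist())
meas('w4.png',(160,173),(177,188))
meas('w3.png',(79,89),(153,161),270,280)
E
```

```text
[200, 116, 15, 7, 22, 31, 26, 30, 28, 22, 9, 201, 214, 51, 16, 24, 30, 24, 27, 6, 71, 16, 19, 18, 16, 8, 0, 165, 207, 90, 15, 12, 18, 17, 3, 20, 198]
(np.float64(166.5395592411998), np.float64(0.021037023726272204)) (np.float64(182.76246978434025), np.float64(0.09215659415129537)) [0.5033 0.1064 0.117 ] [0.5039 0.0979 0.122 ] gap mm 8.515998843511202
(np.float64(84.6507006952518), np.float64(0.042484116056431556)) (np.float64(157.53130681998104), np.float64(0.09305057936835036)) [0.5056 0.1066 0.117 ] [0.5042 0.0523 0.122 ] gap mm 54.2922162818886
```

Call:
step_arm --commands '[0.002,0,0,0,0,0,0.004,0,0,0,0,0,0.006,0,0,0,0,0,0.0075,0,0,0,0,0,0.0085,0,0,0,0,0,0.0085,0,0,0,0,0,0.0085,0,0,0,0,0,0.0085,0,0,0,0,0,0.0085,0,0,0,0,0,0.0085,0,0,0,0,0]'

```text
t: 13.4
tcp_pos: [0.5439, 0.0799, 0.1415]
tool_rot: [0.707, 0.707, 0.001, 0.001]
force: [1.1, -2.4, 5.0]
finger_gap: 0.296
gripper_force: 44.4
```

```bash
python3 - <<'E'
from h import *
p,*_=snap('wrist','w5.png');s=manip.sense();print(s['tcp_pos'],s['force'],s['ft_torque'])
f='w5.png'; print(proj(f,[.5035,.1065,.117]),proj(f,[.5035,.1065,.122]))
a=cv2.resize(p[120:260,215:355],None,fx=4,fy=4,interpolation=cv2.INTER_CUBIC);cv2.imwrite('pics/w5b.png',a)
for c in(236,240,244,248,252,256,260,264,270):print(c,p[165:200,c,0].tolist())
E
```

```text
[0.54389196 0.0798758  0.14146169] [ 2.11215758 -3.56601219  5.17592293] [-0.5496131   0.03240607 -0.24215539]
[254.33994933 179.96009587] [252.65416206 181.88423197]
236 [159, 61, 26, 34, 45, 51, 45, 45, 43, 44, 49, 42, 39, 41, 30, 10, 50, 130, 136, 133, 135, 130, 151, 147, 144, 144, 142, 148, 143, 142, 142, 145, 147, 147, 147]
240 [104, 43, 29, 32, 21, 11, 1, 20, 24, 28, 28, 28, 21, 8, 142, 213, 77, 9, 11, 18, 22, 22, 8, 87, 84, 71, 69, 89, 89, 77, 73, 68, 65, 95, 100]
244 [174, 190, 193, 197, 151, 38, 0, 20, 27, 21, 10, 5, 16, 19, 16, 14, 0, 203, 214, 69, 11, 10, 11, 4, 42, 120, 121, 116, 70, 13, 31, 103, 100, 96, 95]
248 [186, 184, 183, 191, 148, 35, 2, 17, 31, 23, 10, 9, 21, 21, 13, 10, 0, 199, 214, 73, 12, 12, 12, 4, 72, 192, 186, 186, 207, 37, 19, 191, 187, 184, 180]
252 [185, 182, 186, 189, 208, 51, 0, 11, 34, 22, 2, 16, 21, 21, 21, 15, 0, 168, 212, 75, 9, 16, 15, 4, 80, 192, 188, 184, 193, 88, 59, 184, 189, 185, 187]
256 [181, 186, 185, 188, 209, 47, 0, 17, 32, 24, 10, 7, 21, 17, 21, 14, 0, 164, 210, 114, 26, 11, 12, 3, 79, 192, 187, 184, 183, 183, 185, 186, 182, 183, 186]
260 [186, 188, 185, 186, 193, 208, 61, 9, 23, 19, 11, 9, 21, 13, 20, 12, 0, 162, 207, 116, 23, 10, 16, 6, 63, 194, 190, 183, 184, 183, 184, 183, 186, 186, 183]
264 [37, 36, 34, 36, 38, 30, 11, 13, 32, 25, 6, 10, 12, 18, 23, 14, 0, 150, 207, 114, 18, 7, 18, 10, 12, 60, 63, 69, 79, 83, 89, 92, 92, 105, 105]
270 [5, 3, 12, 5, 13, 4, 7, 6, 5, 0, 7, 6, 16, 20, 18, 16, 0, 106, 208, 133, 30, 5, 19, 12, 19, 97, 99, 97, 94, 96, 98, 100, 95, 95, 97]
```

View pics/w5b.png

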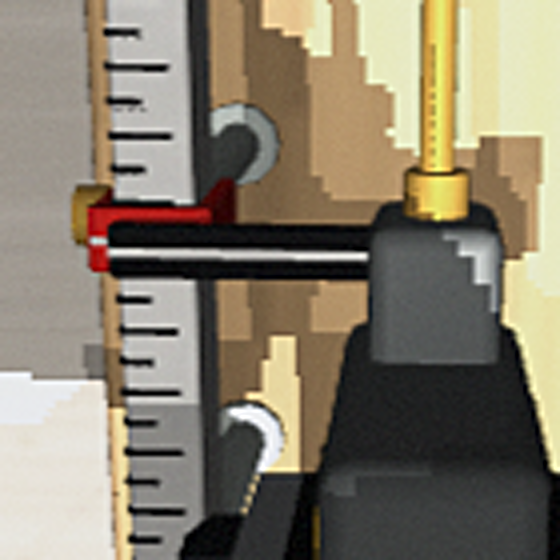

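```bash
python3 - <<'E'
from m import *
f='w5.png'
p=cv2.imread('pics/w5.png')[165:200,:,0].astype(float)
for c in range(237,242):
    w=np.clip(p[12:18,c]-40,0,None); v=177+(w*np.arange(6)).sum()/w.sum(); print(c,v,atz(f,c,v,.117)[1])
for c in range(243,264,3):
    w=np.clip(p[15:22,c]-30,0,None); v=180+(w*np.arange(7)).sum()/w.sum(); print(c,v,atz(f,c,v,.122)[1])
E
```

```text
237 179.7304964539007 0.10664502377340207
238 179.74785100286533 0.10663418615999834
239 179.7742946708464 0.10661787491869831
240 179.79166666666666 0.10660702554650145
241 180.22605363984675 0.10634495632359128
243 182.6716049382716 0.10604009600267503
246 182.67676767676767 0.10603586812584301
249 182.665 0.10604161731836872
252 182.74520547945207 0.10599316160178865
255 182.87878787878788 0.10591322945850873
258 182.87309644670052 0.10591539552956555
261 182.87218045112783 0.10591474619987656
```

Call:
step_arm --commands '[0.0003,0,0,0,0,0,0.0005,0,0,0,0,0,0.0005,0,0,0,0,0,0.0005,0,0,0,0,0,0.0005,0,0,0,0,0,0.0005,0,0,0,0,0,0.0005,0,0,0,0,0,0.0005,0,0,0,0,0,0.0005,0,0,0,0,0,0.0005,0,0,0,0,0]'

```text
t: 14.45
tcp_pos: [0.5439, 0.0802, 0.1415]
tool_rot: [0.707, 0.707, 0.001, 0.002]
force: [0.4, -2.8, 4.9]
finger_gap: 0.301
gripper_force: 44.4
```

```bash
cat > n.py <<'E'
from m import *
import sys
f=sys.argv[1];P,*_=snap('wrist',f);s=manip.sense();print(s['tcp_pos'],s['force'],s['finger_gap'])
p=P[165:200,:,0].astype(float);a=[];b=[]
for c in range(237,241):
    w=np.clip(p[12:18,c]-40,0,None); v=177+(w*np.arange(6)).sum()/w.sum(); a.append(atz(f,c,v,.117)[1])
for c in range(243,264,3):
    w=np.clip(p[14:21,c]-30,0,None); v=179+(w*np.arange(7)).sum()/w.sum(); b.append(atz(f,c,v,.122)[1])
print(a,b,p[10:22,239],p[10:22,246])
E
python3 n.py w6.png
```

```text
[0.54387404 0.08021868 0.14146385] [ 1.78435936 -4.05648503  5.08129752] 0.2977661848217604
[np.float64(0.10647767237334177), np.float64(0.10652628338697395), np.float64(0.10650053794482231), np.float64(0.10643569398879972)] [np.float64(0.10632618202881505), np.float64(0.1063379463530981), np.float64(0.10634630148391508), np.float64(0.10629381947346157), np.float64(0.10621861404729302), np.float64(0.10621601630421774), np.float64(0.10621649842598876)] [ 29.  22.  23.  15.  30. 206. 184.  37.  11.  18.  19.  17.] [  3.  16.  21.  20.  17.  14.   0. 202. 210.  73.  11.   7.]
```

Call:
step_arm --commands '[0.0002,0,0,0,0,0,0.0002,0,0,0,0,0,0.0002,0,0,0,0,0,0.0002,0,0,0,0,0,0.0002,0,0,0,0,0,0.0002,0,0,0,0,0,0.0002,0,0,0,0,0,0.0002,0,0,0,0,0,0.0002,0,0,0,0,0,0.0002,0,0,0,0,0]'

```text
t: 15.5
tcp_pos: [0.5439, 0.0804, 0.1415]
tool_rot: [0.707, 0.707, 0.001, 0.002]
force: [1.9, -3.7, 4.8]
finger_gap: 0.29
gripper_force: 44.4
```

```bash
python3 n.py w7.png; python3 - <<'E'
from h import *
q,*_=snap('side','s7.png')
p=cv2.imread('pics/w7.png')
a=cv2.resize(p[120:260,215:315],None,fx=3.5,fy=3.5);b=cv2.resize(q[140:300,220:350],None,fx=3,fy=3)
o=np.zeros((490,750,3),np.uint8);o[:,:350]=a;o[:480,355:745]=b;cv2.imwrite('pics/w7b.png',o)
E
```

```text
[0.54391162 0.08037959 0.14148321] [ 0.86352073 -3.69389549  5.70221216] 0.30089514639811016
[np.float64(0.10645671036539683), np.float64(0.10652621334744893), np.float64(0.1065250866877991), np.float64(0.10652489423250824)] [np.float64(0.10651421184571297), np.float64(0.10651980187413586), np.float64(0.10651525699546292), np.float64(0.10647919400568176), np.float64(0.10639308772825629), np.float64(0.10639996182353847), np.float64(0.10640034831391623)] [ 30.  24.  24.  21.   3. 167. 214.  75.  14.  18.  17.  20.] [  8.  11.  23.  18.  18.  13.   0. 203. 210.  74.   0.  12.]
```

View pics/w7b.png

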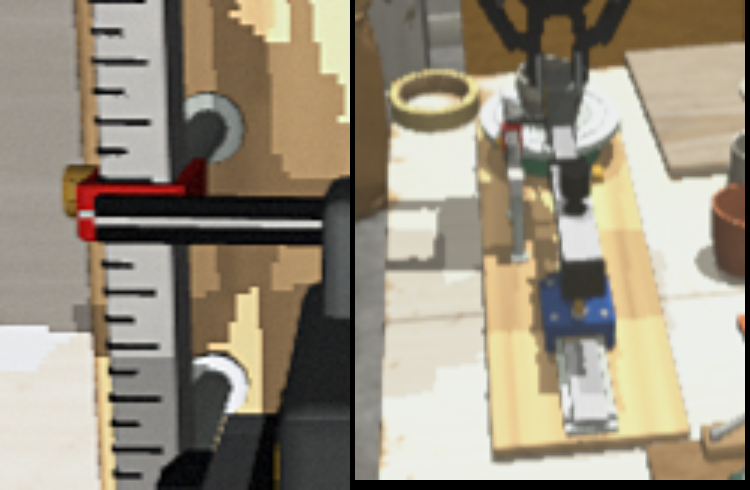

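The index line at (200, 220) sits 2 px below the rider line at (88, 213), which is exactly the parallax expected from the height difference. The carriage is still at its end stop.

```bash
python3 -c "
from station import manip
print(manip.sign_off())"
```

```text
the job is handed in; nothing more can be done
None
```

The job is handed in: the carriage is at its end stop, inferred from about 51 mm of travel and then a hard stop (my push peaked at about 42 N on the wrist). The arm is drawn out until its index line reads within about 0.1 mm of the rider line, and the gripper is still holding the button squeezed.

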